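# Ravioli stamps into the drying tin, outer lid lifted off

### The job

Put the two washed ravioli stamps upright into their pockets in the tin, the round one in the round pocket and the square one in the square pocket, then lower the nested pair of lids together onto the tin until the white inner lid is fully seated, without dropping them. Then, so that the stamps can dry under the slotted inner lid, lift off the yellow outer lid alone, leaving the inner lid seated, and finish while still holding the outer lid level in the gripper, straight above the tin and with its rim clear above the black knob. Leave the bowl, the ring cutter and the spatula where they are.

Things in the scene. Friction and masses are not known exactly. Their poses are not given: they have to be found in the camera images.
- tin: Open aluminium tin fixed to the counter, 156 (x) x 120 (y) x 70 mm high, walls and floor 3 mm; origin at the centre of its underside, z up. On its floor lies a blue plate 12 mm thick (top 15 mm above the counter) with two through pockets: a round one 47 mm across at x = -35 mm and a square one 43 mm wide, sides along x and y, at x = +35 mm.
- pocket_round (a point): Centre of the floor of the round pocket (47 mm across, 12 mm deep), 3 mm above the counter. Axes as the tin's.
- pocket_square (a point): Centre of the floor of the square pocket (43 mm wide, 12 mm deep), 3 mm above the counter. Axes as the tin's.
- round_stamp_mid (a point): Round ravioli stamp, standing loose on the counter: brass disc 40 mm across and 16 mm high with an upright round wooden handle 22 mm thick from 24 to 49 mm (18 mm thick at its foot, top at 52 mm). The point is on its axis, half-way up (26 mm above its underside), z up. About 0.12 kg.
- square_stamp_mid (a point): Square ravioli stamp, standing loose on the counter: brass block 36 x 36 mm and 16 mm high (sides along its x and y) with the same wooden handle, top at 52 mm. The point is on its axis, half-way up (26 mm above its underside), z up. About 0.12 kg.
- knob (a point): Black upright square knob (20 x 20 mm, sides along x, y) of the white inner lid, coming up through the outer lid's collar. Point on its axis, 11 mm below its top, 61 mm above the inner lid's underside. Starts 61 mm above the counter; 121 mm when seated on the tin, with its x along the tin's x (either way round). Lifted by it, the inner lid carries the outer lid with it.
- collar (a point): Upright square collar in the middle of the yellow outer lid: 50 x 50 mm outside (sides along x, y), 32 mm high, hole 28 mm. Point at its centre, 16 mm below its top and 16 mm above the cover's upper face. Nested, it is on the knob's axis, 27 mm below the knob point; the knob stands 22 mm out of it. The lid must rise 68 mm for its rim to clear the knob's top.
- inner_lid: Loose white inner lid, about 0.22 kg, at first standing on the counter under the outer lid; origin under its centre, 61 mm below the knob point. A plug 144 (x) x 108 (y) mm, 10 mm deep (lower half 138 x 102), enters the tin; the slotted plate above it, 156 x 120 x 4 mm, rests on the tin's rim when seated.
- outer_lid: Loose yellow outer lid, about 0.18 kg, resting nested on the inner lid: cover 169 (x) x 133 (y) x 4 mm, rim hanging 10 mm below its underside (4 mm to spare each side around the tin). Origin at the centre of the cover's underside, 20 mm below the collar point.
- bowl: Bystander: yellow bowl 110 mm across, 50 mm high, loose; origin under its centre.
- ring_cutter: Bystander: dark steel ring 60 mm across, 25 mm high, loose; origin under its centre.
- spatula: Bystander: spatula lying loose on the counter; origin under its middle.
Mind the look-alikes: they are no part of the job. What is shaped like the inner_lid but red is not meant.

How it is judged:
On the way, in this order (a step that is already met when the one before it is completed fails the run):
1. both stamps stand in their own pockets (horizontal distance between round_stamp_mid and pocket_round below 0.006 m and z of each of round_stamp_mid, square_stamp_mid in the frame of tin below 0.033 m and angle between each of round_stamp_mid, square_stamp_mid's own z axis and vertical below 0.12 rad and horizontal distance between square_stamp_mid and pocket_square below 0.006 m), for 0.2 s.
2. the nested lids are on the tin, the inner lid seated and the outer lid resting on it (all of step 1 and horizontal distance between knob and tin below 0.007 m and z of knob in the frame of tin between 0.118 and 0.1235 m and angle between knob's own z axis and vertical below 0.04 rad and angle between the x axis of knob and the x axis of tin, either way round below 0.08 rad and z of collar in the frame of knob below -0.0245 m and horizontal distance between collar and knob below 0.007 m), for 0.3 s.
At the end, for the whole second after the job is handed in: Stamps in their own pockets (6 mm); inner lid seated on the tin (7 mm, height 2.5 mm, tilt 0.04, yaw 0.08 rad), untouched by the robot; outer lid held still in the fingers, 70 mm or more off the inner lid, within 60 mm of the tin's centre, level to 0.15 rad, touching neither inner lid nor tin (all of step 1 and horizontal distance between knob and tin below 0.007 m and z of knob in the frame of tin between 0.118 and 0.1235 m and angle between knob's own z axis and vertical below 0.04 rad and angle between the x axis of knob and the x axis of tin, either way round below 0.08 rad and z of collar in the frame of knob above 0.043 m and horizontal distance between collar and tin below 0.06 m and angle between collar's own z axis and vertical below 0.15 rad and contact force between outer_lid and the fingers above 0.8 N and contact force between each of outer_lid, the arm, the fingers and inner_lid below 0.05 N and contact force between outer_lid and tin below 0.05 N and linear speed of outer_lid below 0.02 m/s); the arm keeps its last pose, push and grip.
It fails at once if the lids come apart while the inner lid is not seated on the tin (z of collar in the frame of knob above -0.015 m and not (horizontal distance between knob and tin below 0.007 m and z of knob in the frame of tin between 0.118 and 0.1235 m and angle between knob's own z axis and vertical below 0.04 rad and angle between the x axis of knob and the x axis of tin, either way round below 0.08 rad)).
It fails at once if a lid is dropped (linear speed of any of inner_lid, outer_lid above 0.5 m/s and contact force between each of inner_lid, outer_lid and the fingers below 0.05 N).
It fails at once if a bystander is disturbed (moved 30 mm) (distance of any of bowl, ring_cutter, spatula from where it was at the start of the episode above 0.03 m).
It also fails if it takes over 72 s, if anything falls off the work surface, if the arm or the gripper's body presses on something with over 40 N, if the wrist force passes 120 N, or if a joint passes its speed limit or range.

### The arm

A 6-joint arm with a two-finger parallel gripper is mounted at the origin on the work surface. World frame = base frame: x ahead of the robot, y to its left, z up, the work surface at z = 0. Lengths are in m, angles in rad, forces in N, time in s.
With the tool pointing down it reaches from about 0.3 to 0.875 m from the base axis. Payload 6.4 kg.
Tool frame: the origin (TCP) lies between the finger pads; the fingertips stand 25 mm ahead of it and the grasp point (between the pads) lies 6 mm ahead of it; z points along the fingers, y is the line along which they close (so a half turn about z gives the same grasp; the last joint's range is limited). The gripper opens to 85 mm and grips with 20 to 120 N. Pads are 22 mm wide; open, the fingers measure 114 mm over their backs; the gripper's body (76 mm by 85 mm) begins 54 mm behind the grasp point. The pads swing forward as they close: fully open they stand 13 mm farther back than shut.
Start: joints at [-1.535, 0.181, 1.607, -0, 1.354, -0.206], TCP at [0.138, -0.558, 0.256] pointing down, gripper open.
Joint ranges: [-2.99, 2.99], [-0.89, 2.07], [0.3, 2.58], [-1.14, 4.28], [0, 2.63], [-3.12, 3.12]. Speed limits (rad/s): [2.57, 2.57, 3.01, 3.14, 3.14, 3.14].

### API

Orientations are given as a unit quaternion [w, x, y, z].
In Python, from bench import ctrl gives the robot as it stands.
- The arm moves only by the tool servo_tool, never from a script. Its argument "series" is text: rows parted by semicolons, each of 7 numbers parted by spaces: the gripper command: -1 is fully open, 1 is shut, values between are in proportion, then the shift along the tool's x, y, z in m, then the turn, a rotation vector about the tool's x, y, z in degrees. A call has 1 to 12 rows; each row is the pose to reach, as a shift and turn from the pose commanded when the call began, along the tool's axes at that moment; what a row does not reach only later rows make up. A row lasts 1/12 s, in which the tool goes at most 41.7 mm and 7.16 degrees, less where a joint would pass 70% of its speed; a pose out of reach is approached as far as the arm can. A call with a gripper value outside its range is refused whole. The fingers move at their own pace and stop on an object; the grip force is fixed at half the most. Time passes only in rows, so rows that repeat a pose let the fingers close. It gives the time, the measured TCP pose, the force, the opening and the grip force at its end, in the units of the state.
- ctrl.get_obs(): the state, without advancing time (a new reading comes with each control period).
- ctrl.camera(name): name is "scene" or "top" or "wrist"; returns a dict with "img" (420x560x3 uint8, red, green, blue), "z_map" (420x560 float32, m along the optical axis (not along the pixel's ray), 0 where there is no reading), "fovy" (degrees; the focal length in pixels is half the picture's height over the tangent of half this angle, whatever the lens; pixels are square), "cx", "cy" (the principal point, pixels), "k1" (the pictures are not rectified: a ray, as slopes to the right and down, at radius r is drawn at 1 + k1 r^2 times it, then the intrinsics apply), "extrinsics" (4x4, takes a point from camera to world coordinates); the wrist camera has in their place "T_tool_cam" (4x4, takes a point from camera to tool coordinates, whose origin is the TCP and whose axes are the flange's). Camera axes: x right, y down, z forward; pixel columns grow to the right and rows downward; lengths in m; the calibration is good to about 2 mm. A picture is of the moment at which its call begins: read the wrist's pose just before it.
- ctrl.hand_in(): hands the job in; it is judged then, once.
The state is a dict: "time_s": time; "q": joint angles; "dq": joint speeds; "joint_efforts": joint torques, N m; "eef_pos": TCP position; "eef_rot": TCP orientation; "wrist_force": force on the tool from outside, world axes, zero at the start; "torque": the same for the moment, N m; "opening": opening from 0.0 (shut) to 1.0 (fully open); "grasp_force": force on a finger pad.
Only numpy, scipy, OpenCV 4.12 (cv2) and the standard library are available. Lean on these libraries where they do the work, as an engineer would, in place of code of your own. Each camera call takes 0.05 s, during which the arm holds its last target. There are 200 camera calls.

## Working session

There is one attempt and no reset: what is moved stays moved. The work goes in short steps, Python scripts to look and compute and a tool call to move; the robot and the scene stay as the last step left them, time stands still between calls to the robot, and variables do not carry over. Pictures are saved under pics/ and viewed, at most 12 in all, crops included, and the job is handed in when it is done.

Besides the shell and the picture viewer there is one more tool, called after "Request:" as name(argument=value, ...), one argument or row to a line, values as JSON. servo_tool: Moves the arm, as the interface text tells. Its arguments: {"type":"object","properties":{"series":{"type":"string"}},"required":["series"]}

```bash
mkdir -p pics
cat > h.py <<'E'
import numpy as np, cv2
from scipy.spatial.transform import Rotation as R
from bench import ctrl
def cam(name):
    o=ctrl.get_obs(); c=ctrl.camera(name)
    if name=="wrist":
        T=np.eye(4); q=o["eef_rot"]; T[:3,:3]=R.from_quat([q[1],q[2],q[3],q[0]]).as_matrix(); T[:3,3]=o["eef_pos"]
        c["T"]=T@np.array(c["T_tool_cam"])
    else: c["T"]=np.array(c["extrinsics"])
    h=c["img"].shape[0]; f=h/2/np.tan(np.radians(c["fovy"])/2)
    c["K"]=np.array([[f,0,c["cx"]],[0,f,c["cy"]],[0,0,1]]); c["D"]=np.array([c["k1"],0,0,0.])
    return c
def rays(c,uv):
    p=cv2.undistortPoints(np.array(uv,float).reshape(-1,1,2),c["K"],c["D"]).reshape(-1,2)
    return np.c_[p,np.ones(len(p))]
def onplane(c,uv,z):
    d=rays(c,uv)@c["T"][:3,:3].T; o=c["T"][:3,3]
    return o+d*((z-o[2])/d[:,2])[:,None]
def cloud(c):
    h,w=c["z_map"].shape; u,v=np.meshgrid(np.arange(w),np.arange(h))
    r=rays(c,np.c_[u.ravel(),v.ravel()])*c["z_map"].reshape(-1,1)
    return (r@c["T"][:3,:3].T+c["T"][:3,3]).reshape(h,w,3)
def save(c,n): cv2.imwrite("pics/"+n,c["img"][:,:,::-1])
E
python3 - <<'E'
from h import *
print({k:v for k,v in ctrl.get_obs().items()})
for n in("top","scene"):
    c=cam(n); save(c,n+"0.png"); np.savez(n+".npz",**{k:c[k] for k in("img","z_map","T","K","D")})
    print(c["T"].round(3).tolist(),c["K"][0,0])
E
```

```text
{'time_s': 0.0, 'q': array([-1.53530480e+00,  1.81549697e-01,  1.60803020e+00, -3.28128094e-05,
        1.35377344e+00, -2.06296933e-01]), 'dq': array([-0.0008365 ,  0.00018324,  0.00030887, -0.00107829,  0.00224514,
        0.00108695]), 'joint_efforts': array([ 1.21128007e-03, -4.44870329e+01, -3.51336086e+01, -5.07499681e-05,
        9.08663176e-03, -1.71505246e-05]), 'eef_pos': array([ 0.13766838, -0.55774584,  0.25536851]), 'eef_rot': array([-8.78499041e-04,  9.92700376e-01,  1.20603433e-01,  5.91320953e-05]), 'wrist_force': array([-0.41641562,  0.81161654,  0.1242353 ]), 'torque': array([ 0.0030663, -0.0303583, -0.0339675]), 'grasp_force': 0.0, 'opening': 1.0005208387845326}
[[0.029, -0.997, 0.065, 0.499], [-1.0, -0.029, 0.01, 0.076], [-0.008, -0.065, -0.998, 1.129], [0.0, 0.0, 0.0, 1.0]] 385.90125458757933
[[0.041, 0.659, -0.751, 1.14], [0.999, -0.042, 0.018, 0.087], [-0.02, -0.751, -0.66, 0.584], [0.0, 0.0, 0.0, 1.0]] 378.982530491087
```

View pics/top0.png

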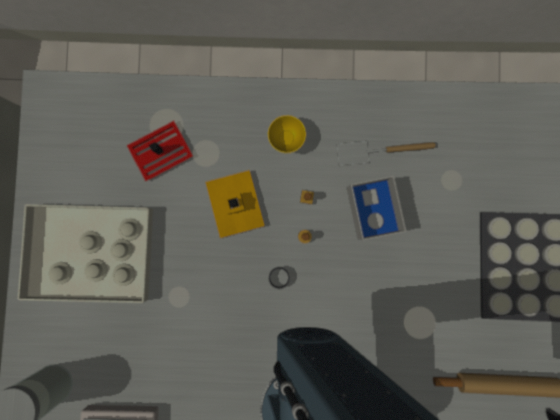

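View pics/scene0.png

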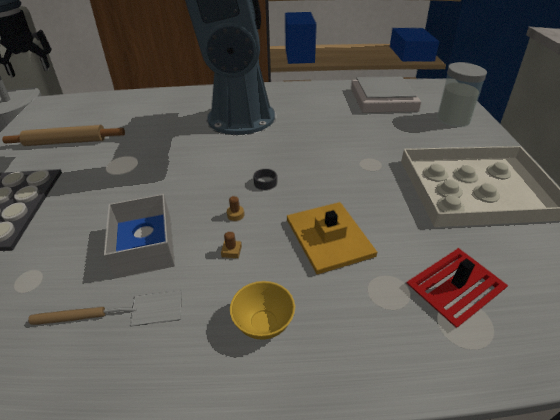

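The top view shows the tin at (378,208), with its square pocket at (371,197) and round pocket at (376,220). The square stamp is at (308,197), the round stamp at (306,236), and the nested lids (yellow, black knob) at (237,203). The red slotted lid at (160,150) is the look-alike and is left alone. The bowl is at (287,134), the ring at (279,277) and the spatula at (390,150).

Run:
```python
from h import *
c=dict(np.load("top.npz")); P=cloud(c); hsv=cv2.cvtColor(c["img"],cv2.COLOR_RGB2HSV)
def reg(name,m,box,z=None):
    u0,v0,u1,v1=box; M=np.zeros(m.shape,bool); M[v0:v1,u0:u1]=m[v0:v1,u0:u1]
    p=P[M]; ys,xs=np.nonzero(M); r=cv2.minAreaRect(np.c_[xs,ys].astype(np.float32))
    zz=np.median(p[:,2]) if z is None else z
    b=onplane(c,cv2.boxPoints(r),zz)
    e=[b[1]-b[0],b[2]-b[1]]; L=max(e,key=np.linalg.norm)
    print(name,M.sum(),"z",p[:,2].min().round(3),np.median(p[:,2]).round(3),p[:,2].max().round(3),"c",b.mean(0).round(4),"len",[np.linalg.norm(x).round(3) for x in e],"yaw",np.degrees(np.arctan2(L[1],L[0])).round(1))
Z=P[:,:,2]; H,S,V=[hsv[:,:,i] for i in range(3)]
reg("tin rim",(Z>.055)&(Z<.09),(340,165,420,250),.07)
reg("lid cover",(H>18)&(H<32)&(S>120)&(Z>.025)&(Z<.045),(195,160,275,245))
reg("knob",(Z>.06),(210,180,260,225),.072)
reg("sq handle",(Z>.035),(295,183,325,210),.052)
reg("rd handle",(Z>.035),(295,225,325,250),.052)
reg("sq all",(Z>.008)&(S>80),(295,183,325,210),.016)
reg("rd all",(Z>.008)&(S>80),(295,225,325,250),.016)
reg("bowl",(Z>.03),(265,110,310,158),.05)
reg("ring",(Z>.015),(260,258,300,292),.025)
s=np.load("scene.npz")["img"]
a=cv2.resize(c["img"][160:260,190:420],None,fx=3.4,fy=3.4)[:, :780]; b=cv2.resize(s[180:290,100:390],(780,250))
b=b[:,:a.shape[1]]; cv2.imwrite("pics/crop.png",np.vstack([a,b])[:600,:,::-1])
```

```text
tin rim 420 z 0.055 0.069 0.076 c [ 0.5689 -0.1927  0.07  ] len [np.float64(0.126), np.float64(0.159)] yaw -167.5
lid cover 36 z 0.025 0.036 0.045 c [0.5697 0.1826 0.0359] len [np.float64(0.062), np.float64(0.08)] yaw -92.6
knob 67 z 0.062 0.073 1.129 c [0.5744 0.1985 0.072 ] len [np.float64(0.11), np.float64(0.121)] yaw -92.5
sq handle 52 z 0.038 0.052 1.129 c [ 0.6038 -0.0216  0.052 ] len [np.float64(0.063), np.float64(0.026)] yaw -58.9
rd handle 52 z 0.042 0.052 1.129 c [4.751e-01 4.000e-04 5.200e-02] len [np.float64(0.019), np.float64(0.036)] yaw -178.7
sq all 149 z 0.011 0.018 0.057 c [ 0.5968 -0.0026  0.016 ] len [np.float64(0.035), np.float64(0.036)] yaw -99.8
rd all 147 z 0.009 0.018 0.058 c [0.4828 0.001  0.016 ] len [np.float64(0.037), np.float64(0.036)] yaw -43.5
bowl 440 z 0.03 0.046 1.129 c [0.7712 0.0657 0.05  ] len [np.float64(0.115), np.float64(0.117)] yaw -175.4
ring 101 z 0.017 0.025 1.129 c [0.3695 0.071  0.025 ] len [np.float64(0.057), np.float64(0.067)] yaw -178.5
```

View pics/crop.png

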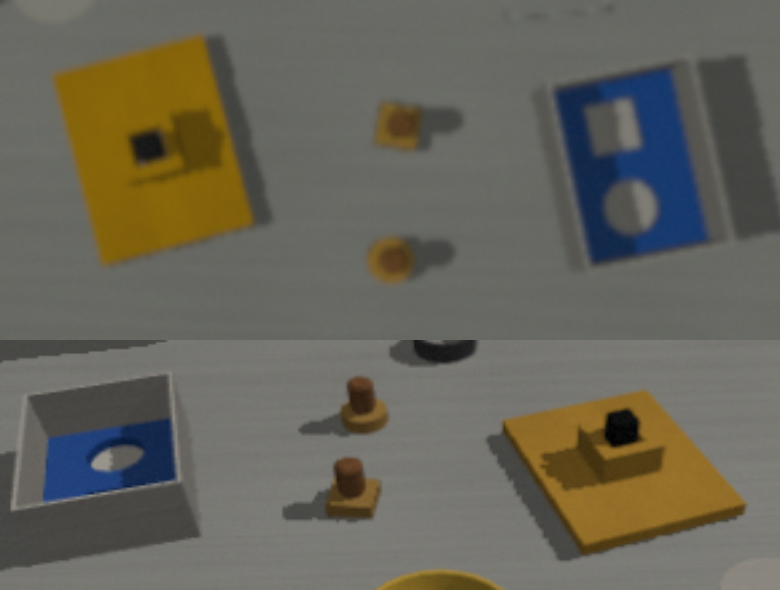

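The crop confirms the choice: the nested yellow lids carry the black knob, the square stamp is the upper one (near the bowl), the round one the lower, and the tin's square pocket is on the far (+x) side. Now I'll move above the stamps.

Request:
servo_tool(
  series="-1 0.252 -0.226 0 0 0 0;-1 0.252 -0.226 0 0 0 0;-1 0.252 -0.226 0 0 0 0;-1 0.504 -0.451 0 0 0 0;-1 0.504 -0.451 0 0 0 0;-1 0.504 -0.451 0 0 0 0;-1 0.504 -0.451 0 0 0 0;-1 0.504 -0.451 0 0 0 0;-1 0.504 -0.451 0 0 0 0;-1 0.504 -0.451 0 0 0 0;-1 0.504 -0.451 0 0 0 0;-1 0.504 -0.451 0 0 0 0",
)

```text
time_s: 1.1
eef_pos: [0.4201, -0.1432, 0.2563]
eef_rot: [0.0, 0.993, 0.121, 0.0]
wrist_force: [1.1, -0.4, -0.6]
opening: 0.995
grasp_force: 0.0
```

Request:
servo_tool(
  series="-1 0.131 -0.115 0 0 0 0;-1 0.131 -0.115 0 0 0 0;-1 0.131 -0.115 0 0 0 0;-1 0.131 -0.115 0 0 0 0;-1 0.131 -0.115 0 0 0 0;-1 0.131 -0.115 0 0 0 0;-1 0.131 -0.115 0 0 0 0",
)

```text
time_s: 1.68
eef_pos: [0.5187, -0.0022, 0.2557]
eef_rot: [0.0, 0.993, 0.121, -0.001]
wrist_force: [-0.4, -0.1, -0.1]
opening: 1.001
grasp_force: 0.0
```

```bash
cat >> h.py <<'E'
def to(x,y,z,yaw=None):
    o=ctrl.get_obs(); q=o["eef_rot"]; M=R.from_quat([q[1],q[2],q[3],q[0]]).as_matrix()
    d=M.T@(np.array([x,y,z])-o["eef_pos"]); cur=np.degrees(np.arctan2(M[1,0],M[0,0]))
    print("eef",o["eef_pos"].round(4),"yaw",cur.round(2),"shift",d.round(4),"turn z",None if yaw is None else round(cur-yaw,2))
E
python3 - <<'E'
from h import *
c=cam("wrist"); save(c,"w1.png"); np.savez("w1.npz",**{k:c[k] for k in("img","z_map","T","K","D")})
to(.48,0,.25)
P=cloud(c);Z=P[:,:,2];ok=c["z_map"]>0
n,l,s,ce=cv2.connectedComponentsWithStats(((Z>.008)&(Z<.07)&ok).astype(np.uint8))
for i in range(1,n):
    if s[i,4]<150: continue
    m=l==i; p=P[m]; t=p[p[:,2]>p[:,2].max()-.008]
    print(s[i],p.min(0).round(3),p.max(0).round(3),"topc",t.mean(0).round(4), ((t.min(0)+t.max(0))/2).round(4))
E
```

```text
eef [ 0.5185 -0.003   0.2558] yaw 13.85 shift [-0.0367 -0.0121  0.0058] turn z None
[    0     0   174   167 22532] [0.473 0.117 0.008] [0.652 0.285 0.07 ] topc [0.5746 0.1974 0.0662] [0.5733 0.2054 0.066 ]
[ 280   79   47   49 1352] [ 0.579 -0.023  0.013] [0.619 0.017 0.054] topc [ 0.5989 -0.0024  0.0513] [ 0.5985 -0.0024  0.0507]
[  401    99   159   169 20781] [ 0.479 -0.269  0.008] [ 0.656 -0.117  0.07 ] topc [ 0.5473 -0.1878  0.0669] [ 0.5659 -0.1931  0.066 ]
[ 255  189   36   40 1061] [ 0.469 -0.018  0.008] [0.505 0.021 0.054] topc [0.4864 0.0014 0.051 ] [0.4855 0.0014 0.0501]
[168 263  50  52 803] [0.336 0.042 0.008] [0.395 0.099 0.027] topc [0.3731 0.0636 0.024 ] [0.3653 0.0703 0.0235]
```

View pics/w1.png

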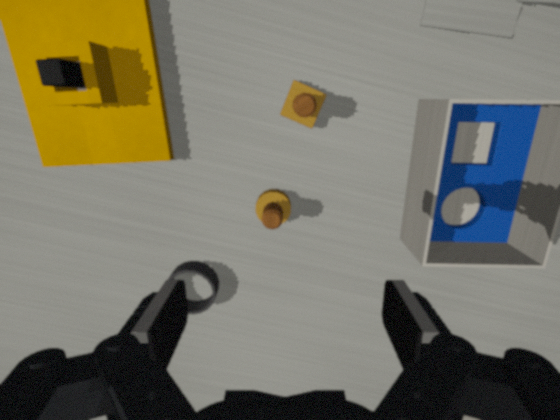

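The wrist view shows the round stamp at (272,212), the square at (303,103), the pockets at (461,206) and (473,143), and the knob at (62,72). I'll measure all of them in this view.

Run:
```python
from h import *
c=dict(np.load("w1.npz")); P=cloud(c); Z=P[:,:,2]; hsv=cv2.cvtColor(c["img"],cv2.COLOR_RGB2HSV); H,S,V=[hsv[:,:,i].astype(int) for i in range(3)]
def rect(p,n):
    r=cv2.minAreaRect(p[:,:2].astype(np.float32)*1000); print(n,len(p),np.round(r[0],1),np.round(r[1],1),"ang",round(r[2],1))
def box(m,u0,v0,u1,v1):
    M=np.zeros(m.shape,bool); M[v0:v1,u0:u1]=m[v0:v1,u0:u1]; return M
def px(m,z): ys,xs=np.nonzero(m); return onplane(c,np.c_[xs,ys],z)
brass=(S>90)&(H<35)&(Z<.024)&(Z>.008)
rect(P[box(brass&(Z>.012),270,70,340,140)],"sq base"); rect(P[box(brass&(Z>.012),245,180,305,240)],"rd base")
blue=(H>100)&(H<125)&(S>150)
light=(S<60)&(V>120)
for n,b in(("sqp",(448,115,505,170)),("rdp",(436,180,488,232))):
    m=box(~blue,*b).astype(np.uint8); k,l,s,ce=cv2.connectedComponentsWithStats(m)
    for i in range(1,k):
        if s[i,4]>200: rect(px(l==i,.015),n+str(s[i]))
rect(px(box(blue,400,90,560,260),.015),"blue plate 150x114")
rect(P[box((Z>.064)&(Z<.078),395,80,560,275)],"tin rim")
yl=(H>15)&(H<32)&(S>150)
print("yellow cover right/bottom corner px; ")
m=box((Z>.062)&(Z<.085),20,40,110,110); rect(P[m],"knob top"); rect(P[box((Z>.044)&(Z<.056)&yl,20,40,130,115)],"collar top")
# cover bottom edge & right edge lines
pts=P[box(yl&(Z>.024)&(Z<.04),0,0,180,170)]; rect(pts,"cover visible"); print(np.median(pts[:,2]))
```

```text
sq base 855 [598.7  -2.8] [35.5 35.7] ang 81.0
rd base 542 [487.7   1.2] [34.8 38.1] ang 7.5
sqp[ 450  121   46   44 1655] 1655 [ 603.5 -182.3] [43.8 39.4] ang 12.9
rdp[ 440  187   41   39 1252] 1252 [ 536.6 -197.7] [43.6 43. ] ang 13.9
blue plate 150x114 8167 [ 571.9 -206.6] [147.   86.4] ang 13.4
tin rim 2677 [ 569.1 -193.1] [157.3 120.9] ang 13.2
yellow cover right/bottom corner px; 
knob top 827 [573.  205.7] [19.8 21.6] ang 17.5
collar top 2502 [572.7 205.7] [50.2 52.4] ang 17.2
cover visible 599 [573.6 203.2] [50.4 47.2] ang 17.1
0.03254557642108896
```

Request:
servo_tool(
  series="-0.2 -0.030 -0.012 0.04 0 0 0;-0.2 -0.030 -0.012 0.08 0 0 0;-0.2 -0.030 -0.012 0.12 0 0 0;-0.2 -0.030 -0.012 0.155 0 0 0;-0.2 -0.030 -0.012 0.185 0 0 0;-0.2 -0.030 -0.012 0.208 0 0 0;-0.2 -0.030 -0.012 0.208 0 0 0;-0.2 -0.030 -0.012 0.208 0 0 0;1 -0.030 -0.012 0.208 0 0 0;1 -0.030 -0.012 0.208 0 0 0;1 -0.030 -0.012 0.208 0 0 0;1 -0.030 -0.012 0.208 0 0 0",
)

```text
time_s: 2.73
eef_pos: [0.4888, 0.0015, 0.0506]
eef_rot: [0.001, 0.993, 0.121, 0.002]
wrist_force: [-1.3, -1.3, 6.7]
opening: 0.234
grasp_force: 58.6
```

Request:
servo_tool(
  series="1 0 0 -0.03 0 0 0;1 0 0 -0.06 0 0 0;1 0 0 -0.09 0 0 0;1 0 0 -0.12 0 0 0;1 0 0 -0.12 0 0 0;1 0 0 -0.12 0 0 0",
)

```text
time_s: 3.23
eef_pos: [0.4891, 0.0018, 0.1714]
eef_rot: [0.001, 0.993, 0.121, 0.003]
wrist_force: [0.9, -0.7, -1.5]
opening: 0.236
grasp_force: 59.1
```

Run:
```python
from h import *
to(.5354,-.2005,.168,13.2); print(ctrl.get_obs()["wrist_force"],ctrl.get_obs()["opening"])
c=cam("wrist"); save(c,"w2.png")
```

```text
eef [0.4891 0.0018 0.1714] yaw 13.87 shift [-0.0035  0.2075  0.0041] turn z 0.67
[ 0.86660723 -0.72301629 -1.5217265 ] 0.23567088709501063
```

View pics/w2.png

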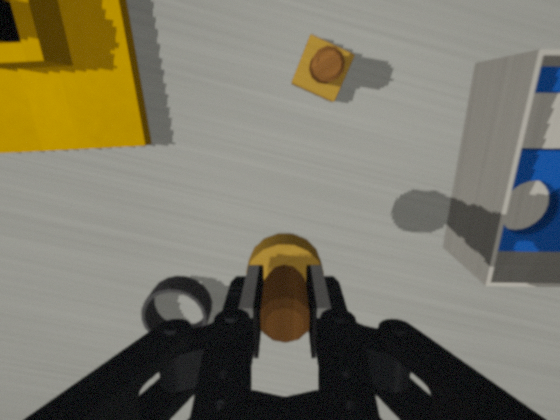

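The round stamp is held, with its disc at (285,262). Moving over the round pocket next.

Request:
servo_tool(
  series="1 -0.002 0.04 0 0 0 0.7;1 -0.002 0.08 0 0 0 0.7;1 -0.002 0.12 0 0 0 0.7;1 -0.002 0.16 0 0 0 0.7;1 -0.002 0.19 0 0 0 0.7;1 -0.002 0.2075 0 0 0 0.7;1 -0.002 0.2075 0 0 0 0.7;1 -0.002 0.2075 0 0 0 0.7",
)

```text
time_s: 3.95
eef_pos: [0.5339, -0.2, 0.1663]
eef_rot: [-0.001, 0.994, 0.114, -0.001]
wrist_force: [-0.0, 0.4, -2.1]
opening: 0.229
grasp_force: 59.3
```

```bash
cat >> h.py <<'E'
def held(c):
    """brass base of the held stamp in the wrist view, from its cloud"""
    P=cloud(c); e=ctrl.get_obs()["eef_pos"]; hsv=cv2.cvtColor(c["img"],cv2.COLOR_RGB2HSV); H,S,V=[hsv[:,:,i].astype(int) for i in range(3)]
    m=(S>110)&(H<30)&(np.hypot(P[:,:,0]-e[0],P[:,:,1]-e[1])<.035)&(P[:,:,2]>e[2]-.06)&(P[:,:,2]<e[2]-.028)&(c["z_map"]>0)
    p=P[m]; z=p[:,2]; q=p[z>np.percentile(z,90)-.006]; print("brass",len(p),"z",np.percentile(z,[5,50,95]).round(4))
    a=cv2.minAreaRect(q[:,:2].astype(np.float32)*1000); print("rect",np.round(a[0],1),np.round(a[1],1),round(a[2],1)); return p,m
E
python3 - <<'E'
from h import *
c=cam("wrist"); to(.5354,-.2005,.054,13.2); p,m=held(c); save(c,"w3.png")
print("ext x",p[:,0].min(),p[:,0].max(),"y",p[:,1].min(),p[:,1].max())
hsv=cv2.cvtColor(c["img"],cv2.COLOR_RGB2HSV)
P=cloud(c);Z=P[:,:,2]; r=P[(Z>.064)&(Z<.076)&(abs(P[:,:,0]-.57)<.1)&(abs(P[:,:,1]+.19)<.09)]
print(len(r),cv2.minAreaRect(r[:,:2].astype(np.float32)*1000))
E
```

```text
eef [ 0.5338 -0.199   0.1665] yaw 13.11 shift [0.0015 0.0021 0.1125] turn z -0.09
brass 1962 z [0.1216 0.1313 0.1329]
rect [ 540.3 -199.9] [19.8 36.4] 10.4
ext x 0.5287837525196715 0.5507426827319015 y -0.2185882136267594 -0.1824646479697447
5375 ((569.3475952148438, -193.80502319335938), (156.68148803710938, 120.71221160888672), 13.057890892028809)
```

View pics/w3.png

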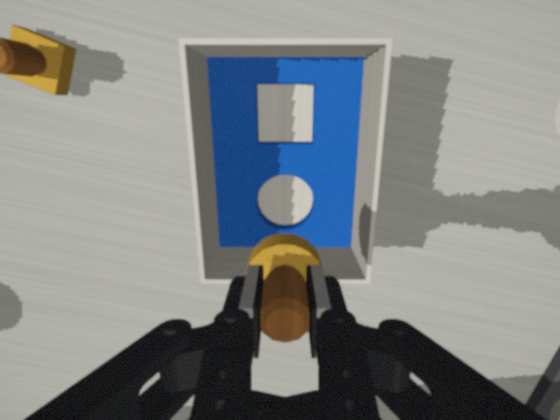

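The round stamp's disc is about 4 mm short of the pocket at (285,200). I'll shift it and lower it.

Request:
servo_tool(
  series="1 0.004 0.0025 0 0 0 0;1 0.004 0.0025 0.03 0 0 0;1 0.004 0.0025 0.06 0 0 0;1 0.004 0.0025 0.085 0 0 0;1 0.004 0.0025 0.092 0 0 0;1 0.004 0.0025 0.099 0 0 0;1 0.004 0.0025 0.105 0 0 0;1 0.004 0.0025 0.110 0 0 0;1 0.004 0.0025 0.1125 0 0 0;1 0.004 0.0025 0.1125 0 0 0;1 0.004 0.0025 0.1125 0 0 0",
)

```text
time_s: 4.92
eef_pos: [0.5399, -0.2016, 0.0565]
eef_rot: [0.0, 0.993, 0.115, 0.0]
wrist_force: [-0.6, -0.2, -0.4]
opening: 0.232
grasp_force: 59.3
```

Run:
```python
from h import *
to(.5354,-.2005,.0535,13.2); print(ctrl.get_obs()["wrist_force"])
```

```text
eef [ 0.5399 -0.2016  0.0565] yaw 13.16 shift [-0.0041 -0.0021  0.003 ] turn z -0.04
[-0.55709868 -0.20240456 -0.39184284]
```

Request:
servo_tool(
  series="1 -0.0015 0 0.002 0 0 0;1 -0.0015 0 0.003 0 0 0;1 -0.0015 0 0.003 0 0 0;0.1 -0.0015 0 0.003 0 0 0;0.1 -0.0015 0 0.003 0 0 0;0.1 -0.0015 0 0.003 0 0 0;0.1 -0.0015 0 -0.01 0 0 0;0.1 -0.0015 0 -0.04 0 0 0;0.1 -0.0015 0 -0.08 0 0 0;0.1 -0.0015 0 -0.12 0 0 0;0.1 -0.0015 0 -0.12 0 0 0;0.1 -0.0015 0 -0.12 0 0 0",
)

```text
time_s: 5.92
eef_pos: [0.54, -0.2028, 0.1802]
eef_rot: [0.002, 0.993, 0.115, 0.003]
wrist_force: [-0.3, -0.9, -1.1]
opening: 0.449
grasp_force: 0.0
```

Run:
```python
from h import *
print(ctrl.get_obs()["opening"]); to(.5962,-.0025,.17,-9)
c=cam("wrist"); save(c,"w4.png"); P=cloud(c); Z=P[:,:,2]; hsv=cv2.cvtColor(c["img"],cv2.COLOR_RGB2HSV)
m=(hsv[:,:,1]>90)&(hsv[:,:,0]<30)&(np.hypot(P[:,:,0]-.5352,P[:,:,1]+.2017)<.04)
p=P[m]; h=p[p[:,2]>.046]; print("handle top",len(h),p[:,2].max(),h.mean(0))
b=p[p[:,2]<.024]; print("brass",len(b),b.max(0),b.min(0),np.median(b[:,2]))
```

```text
0.449132248220392
eef [ 0.54   -0.2028  0.1802] yaw 13.16 shift [ 0.1003 -0.1823  0.0097] turn z 22.16
handle top 682 0.24229500370248439 [ 0.53801659 -0.20402681  0.06792356]
brass 923 [ 0.55484403 -0.18475258  0.02211834] [ 0.51271645 -0.22320291  0.00245885] 0.018885816882099782
```

View pics/w4.png

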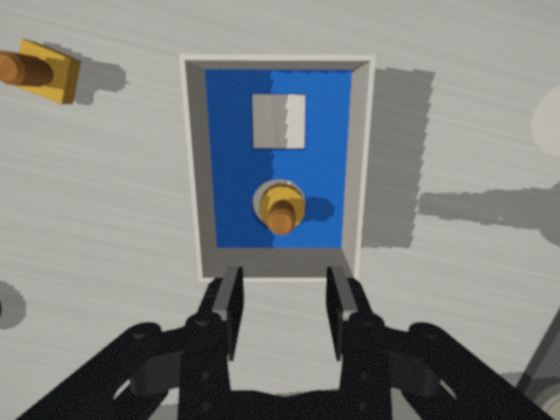

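Round stamp is in its pocket (brass at (283,203), top at 19 mm height). Square stamp next.

Request:
servo_tool(
  series="-0.2 0.02 -0.036 0 0 0 5.5;-0.2 0.04 -0.072 0 0 0 11;-0.2 0.06 -0.108 0 0 0 16.5;-0.2 0.08 -0.144 0 0 0 22.2;-0.2 0.103 -0.182 0 0 0 22.2;-0.2 0.103 -0.182 0 0 0 22.2;-0.2 0.103 -0.182 0.04 0 0 22.2;-0.2 0.103 -0.182 0.07 0 0 22.2;-0.2 0.103 -0.182 0.07 0 0 22.2",
)

```text
time_s: 6.72
eef_pos: [0.591, 0.0003, 0.0979]
eef_rot: [-0.001, 0.997, -0.078, -0.007]
wrist_force: [-1.2, -0.0, -1.0]
opening: 0.598
grasp_force: 0.0
```

Run:
```python
from h import *
c=cam("wrist"); to(.5987,-.0025,.048,-9); P=cloud(c); Z=P[:,:,2]; hsv=cv2.cvtColor(c["img"],cv2.COLOR_RGB2HSV)
m=(hsv[:,:,1]>90)&(hsv[:,:,0]<30)&(np.hypot(P[:,:,0]-.5987,P[:,:,1]+.0025)<.04)
p=P[m]; p=p[(p[:,2]>.011)&(p[:,2]<.022)]; print(len(p),cv2.minAreaRect(p[:,:2].astype(np.float32)*1000))
```

```text
eef [ 5.927e-01 -3.000e-04  1.010e-01] yaw -9.02 shift [0.0068 0.0013 0.0529] turn z -0.02
1872 ((599.1085815429688, -2.707672119140625), (35.87010955810547, 36.21755599975586), 80.96887969970703)
```

Request:
servo_tool(
  series="-0.2 0 0 0 0 0 0;-0.2 0 0 0 0 0 0;-0.2 0 0 0 0 0 0",
)

```text
time_s: 7.02
eef_pos: [0.5983, -0.0017, 0.108]
eef_rot: [0.0, 0.997, -0.079, 0.002]
wrist_force: [-0.8, 0.4, -0.3]
opening: 0.6
grasp_force: 0.0
```

Run:
```python
from h import *
to(.599,-.0026,.049,-9)
```

```text
eef [ 0.5983 -0.0017  0.108 ] yaw -9.08 shift [0.0006 0.0008 0.059 ] turn z -0.08
```

Request:
servo_tool(
  series="-0.2 0.0005 0.0005 0.03 0 0 0;-0.2 0.0005 0.0005 0.05 0 0 0;-0.2 0.0005 0.0005 0.059 0 0 0;-0.2 0.0005 0.0005 0.059 0 0 0;-0.2 0.0005 0.0005 0.059 0 0 0;1 0.0005 0.0005 0.059 0 0 0;1 0.0005 0.0005 0.059 0 0 0;1 0.0005 0.0005 0.059 0 0 0;1 0.0005 0.0005 0.059 0 0 0;1 0.0005 0.0005 0.059 0 0 0",
)

```text
time_s: 7.85
eef_pos: [0.5985, -0.0017, 0.0486]
eef_rot: [0.0, 0.997, -0.079, 0.001]
wrist_force: [-1.3, 1.4, 6.3]
opening: 0.235
grasp_force: 58.6
```

Request:
servo_tool(
  series="1 0 0 -0.03 0 0 0;1 0 0 -0.06 0 0 0;1 0 0 -0.09 0 0 0;1 0 0 -0.12 0 0 0;1 0 0 -0.12 0 0 0;1 0 0 -0.12 0 0 0;1 0 0 -0.12 0 0 0",
)

```text
time_s: 8.43
eef_pos: [0.5968, -0.0014, 0.1664]
eef_rot: [-0.0, 0.997, -0.079, -0.0]
wrist_force: [-0.5, -1.0, -1.6]
opening: 0.238
grasp_force: 59.1
```

Run:
```python
from h import *
to(.6036,-.1850,.168,13.1); c=cam("wrist"); held(c)
```

```text
eef [ 0.5968 -0.0014  0.1664] yaw -9.04 shift [ 0.0356  0.1802 -0.0016] turn z -22.14
brass 2299 z [0.1241 0.1335 0.1347]
rect [606.6  -4.1] [35.1 17.8] 80.7
```

Request:
servo_tool(
  series="1 0.007 0.036 0 0 0 -5.5;1 0.014 0.072 0 0 0 -11;1 0.021 0.108 0 0 0 -16.5;1 0.028 0.144 0 0 0 -22.1;1 0.0356 0.18 0 0 0 -22.1;1 0.0356 0.18 0 0 0 -22.1;1 0.0356 0.18 0 0 0 -22.1;1 0.0356 0.18 0 0 0 -22.1;1 0.0356 0.18 0 0 0 -22.1",
)

```text
time_s: 9.23
eef_pos: [0.6035, -0.1834, 0.1655]
eef_rot: [-0.001, 0.993, 0.114, -0.001]
wrist_force: [-0.0, -0.0, -0.9]
opening: 0.238
grasp_force: 59.3
```

Run:
```python
from h import *
c=cam("wrist"); to(.6036,-.1850,.0515,13.1); p,m=held(c); save(c,"w5.png")
a=np.radians(13.06); B=np.array([[np.cos(a),np.sin(a)],[-np.sin(a),np.cos(a)]])
q=p[p[:,2]>np.percentile(p[:,2],90)-.004,:2]@B.T; k=np.percentile(q,[0.5,99.5],axis=0); print("tin axes: xmax",k[1,0],"y",k[:,1], "tin", B@[.5693,-.1935])
P=cloud(c);Z=P[:,:,2]; r=P[(Z>.064)&(Z<.076)&(abs(P[:,:,0]-.57)<.1)&(abs(P[:,:,1]+.19)<.09)]
print(len(r),cv2.minAreaRect(r[:,:2].astype(np.float32)*1000))
```

```text
eef [ 0.6037 -0.1833  0.1659] yaw 13.13 shift [-0.0004  0.0018  0.1143] turn z 0.03
brass 2310 z [0.1233 0.1326 0.1338]
rect [ 613.1 -182.5] [18.2 35. ] 11.7
tin axes: xmax 0.564559560960796 y [-0.33350511 -0.29898055] tin [ 0.51084902 -0.31714038]
3838 ((569.43798828125, -193.6515350341797), (157.9296875, 120.43190002441406), 12.920402526855469)
```

Request:
servo_tool(
  series="1 -0.0005 0.001 0.03 0 0 0;1 -0.0005 0.001 0.06 0 0 0;1 -0.0005 0.001 0.085 0 0 0;1 -0.0005 0.001 0.092 0 0 0;1 -0.0005 0.001 0.099 0 0 0;1 -0.0005 0.001 0.104 0 0 0;1 -0.0005 0.001 0.108 0 0 0;1 -0.0005 0.001 0.112 0 0 0;1 -0.0005 0.001 0.114 0 0 0;1 -0.0005 0.001 0.114 0 0 0;1 -0.0005 0.001 0.114 0 0 0;1 -0.0005 0.001 0.114 0 0 0",
)

```text
time_s: 10.28
eef_pos: [0.6042, -0.1862, 0.0534]
eef_rot: [0.0, 0.994, 0.114, 0.0]
wrist_force: [0.3, -0.3, -1.0]
opening: 0.236
grasp_force: 59.3
```

Request:
servo_tool(
  series="1 0 0.0 0.002 0 0 0;1 0 0 0.002 0 0 0;0.1 0 0 0.002 0 0 0;0.1 0 0 0.002 0 0 0;0.1 0 0 0.002 0 0 0;0.1 0 0 -0.01 0 0 0;0.1 0 0 -0.04 0 0 0;0.1 0 0 -0.08 0 0 0;0.1 0 0 -0.12 0 0 0;0.1 -0.04 0 -0.12 0 0 0;0.1 -0.06 0 -0.12 0 0 0;0.1 -0.06 0 -0.12 0 0 0",
)

```text
time_s: 11.28
eef_pos: [0.543, -0.2002, 0.1744]
eef_rot: [0.0, 0.994, 0.113, -0.0]
wrist_force: [0.3, -0.6, -0.6]
opening: 0.449
grasp_force: 0.0
```

Run:
```python
from h import *
c=cam("wrist"); save(c,"w6.png"); to(.573,.2057,.18,17.2); P=cloud(c); Z=P[:,:,2]; hsv=cv2.cvtColor(c["img"],cv2.COLOR_RGB2HSV)
for n,x,y in(("sq",.6034,-.1856),("rd",.5352,-.2014)):
    m=(hsv[:,:,1]>90)&(hsv[:,:,0]<30)&(np.hypot(P[:,:,0]-x,P[:,:,1]-y)<.032)&(Z<.024)&(Z>.012)
    p=P[m]; print(n,len(p),np.median(p[:,2]),cv2.minAreaRect(p[:,:2].astype(np.float32)*1000))
```

```text
eef [ 0.5443 -0.2     0.1741] yaw 12.96 shift [ 0.1189 -0.3889 -0.0061] turn z -4.24
sq 1335 0.018985728883343822 ((604.2733154296875, -188.00999450683594), (35.608219146728516, 35.598907470703125), 13.032842636108398)
rd 944 0.018890146633502358 ((537.6777954101562, -203.7623291015625), (34.88004684448242, 38.52040481567383), 17.11090087890625)
```

View pics/w6.png

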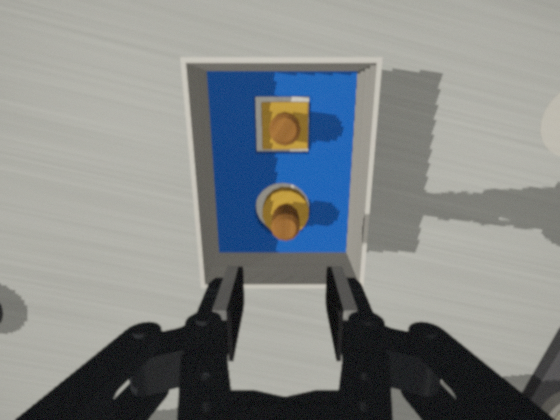

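Both stamps are seated: square at (285,127), round at (286,210), brass tops at 19 mm. On to the lids.

Request:
servo_tool(
  series="-0.1 0.012 -0.039 0 0 0 -4.2;-0.1 0.024 -0.078 0 0 0 -4.2;-0.1 0.036 -0.117 0 0 0 -4.2;-0.1 0.048 -0.156 0 0 0 -4.2;-0.1 0.059 -0.195 0 0 0 -4.2;-0.1 0.071 -0.234 0 0 0 -4.2;-0.1 0.083 -0.273 0 0 0 -4.2;-0.1 0.095 -0.312 0 0 0 -4.2;-0.1 0.107 -0.35 0 0 0 -4.2;-0.1 0.115 -0.38 0 0 0 -4.2;-0.1 0.118 -0.389 0 0 0 -4.2;-0.1 0.118 -0.389 0 0 0 -4.2",
)

```text
time_s: 12.33
eef_pos: [0.5726, 0.2091, 0.1729]
eef_rot: [-0.0, 0.988, 0.152, 0.0]
wrist_force: [-0.4, -1.1, -0.2]
opening: 0.551
grasp_force: 0.0
```

Request:
servo_tool(
  series="-0.1 -0.04 0 0 0 0 0;-0.1 -0.06 0 0 0 0 0;-0.1 -0.06 0 0 0 0 0;-0.1 -0.06 0 0 0 0 0",
)

```text
time_s: 12.67
eef_pos: [0.515, 0.1869, 0.1728]
eef_rot: [0.0, 0.989, 0.149, -0.0]
wrist_force: [0.2, -0.1, 0.3]
opening: 0.555
grasp_force: 0.0
```

Run:
```python
from h import *
c=cam("wrist"); P=cloud(c); Z=P[:,:,2]; hsv=cv2.cvtColor(c["img"],cv2.COLOR_RGB2HSV); H,S,V=[hsv[:,:,i].astype(int) for i in range(3)]
near=(np.hypot(P[:,:,0]-.573,P[:,:,1]-.2057)<.05)&(c["z_map"]>0)
for n,m in(("knob",near&(Z>.067)&(Z<.078)),("collar",near&(Z>.045)&(Z<.055)&(S>100))):
    p=P[m]; print(n,len(p),np.median(p[:,2]),cv2.minAreaRect(p[:,:2].astype(np.float32)*1000))
to(.573,.2057,.078,17.2)
```

```text
knob 1006 0.07188890358950399 ((573.131103515625, 205.92982482910156), (19.591970443725586, 19.94754409790039), 17.01255989074707)
collar 3732 0.04997127870801629 ((572.7999877929688, 205.8589630126953), (49.1623420715332, 50.109012603759766), 17.066287994384766)
eef [0.5161 0.1871 0.1733] yaw 17.16 shift [ 0.0598 -0.001   0.0954] turn z -0.04
```

Request:
servo_tool(
  series="-0.1 0.03 -0.001 0 0 0 0;-0.1 0.0595 -0.001 0.02 0 0 0;-0.1 0.0595 -0.001 0.05 0 0 0;-0.1 0.0595 -0.001 0.075 0 0 0;-0.1 0.0595 -0.001 0.088 0 0 0;-0.1 0.0595 -0.001 0.0945 0 0 0;-0.1 0.0595 -0.001 0.0945 0 0 0;-0.1 0.0595 -0.001 0.0945 0 0 0;1 0.0595 -0.001 0.0945 0 0 0;1 0.0595 -0.001 0.0945 0 0 0;1 0.0595 -0.001 0.0945 0 0 0;1 0.0595 -0.001 0.0945 0 0 0",
)

```text
time_s: 13.72
eef_pos: [0.5731, 0.2071, 0.0804]
eef_rot: [-0.0, 0.989, 0.15, 0.002]
wrist_force: [-0.5, 0.4, 5.9]
opening: 0.222
grasp_force: 59.9
```

Request:
servo_tool(
  series="1 0 0 0 0 0 0;1 0 0 -0.004 0 0 0;1 0 0 -0.008 0 0 0;1 0 0 -0.015 0 0 0;1 0 0 -0.025 0 0 0;1 0 0 -0.025 0 0 0",
)

```text
time_s: 14.22
eef_pos: [0.573, 0.2071, 0.1057]
eef_rot: [-0.0, 0.989, 0.15, 0.002]
wrist_force: [0.5, 0.4, -2.8]
opening: 0.219
grasp_force: 58.9
```

Run:
```python
from h import *
to(.57,-.193,.2,13); c=cam("scene"); P=cloud(c); hsv=cv2.cvtColor(c["img"],cv2.COLOR_RGB2HSV)
m=(hsv[:,:,0]>15)&(hsv[:,:,0]<32)&(hsv[:,:,1]>150)&(np.hypot(P[:,:,0]-.573,P[:,:,1]-.206)<.085)
p=P[m]; f=p[(p[:,2]<.075)]; A=np.c_[f[:,:2]-f[:,:2].mean(0),np.ones(len(f))]; print(np.percentile(p[:,2],[1,10,50,90,99]).round(3))
g=f[abs(f[:,2]-np.median(f[:,2]))<.008]; A=np.c_[g[:,:2]-g[:,:2].mean(0),np.ones(len(g))]; print("plane slope",np.linalg.lstsq(A,g[:,2],rcond=None)[0].round(4))
```

```text
eef [0.573  0.2071 0.1057] yaw 17.26 shift [-0.1213  0.3813 -0.0945] turn z 4.26
[0.033 0.042 0.044 0.07  0.077]
plane slope [0.0022 0.008  0.0433]
```

Both lids rise together and level (cover top at 43 mm). I'll lift and carry them over the tin.

Request:
servo_tool(
  series="1 0 0 -0.015 0 0 0;1 0 0 -0.035 0 0 0;1 0 0 -0.06 0 0 0;1 0 0 -0.08 0 0 0;1 -0.003 0.01 -0.088 0 0 1;1 -0.011 0.035 -0.09 0 0 2;1 -0.021 0.065 -0.09 0 0 3;1 -0.031 0.097 -0.09 0 0 4.2;1 -0.041 0.129 -0.09 0 0 4.2;1 -0.051 0.16 -0.09 0 0 4.2;1 -0.061 0.19 -0.09 0 0 4.2;1 -0.07 0.22 -0.09 0 0 4.2",
)

```text
time_s: 15.27
eef_pos: [0.569, -0.0262, 0.1923]
eef_rot: [-0.0, 0.994, 0.113, -0.001]
wrist_force: [0.3, -0.0, -2.7]
opening: 0.216
grasp_force: 59.2
```

Request:
servo_tool(
  series="1 -0.0016 0.03 0 0 0 0;1 -0.0032 0.06 0 0 0 0;1 -0.005 0.09 0 0 0 0;1 -0.006 0.115 0 0 0 0;1 -0.008 0.135 0 0 0 0;1 -0.009 0.148 0 0 0 0;1 -0.009 0.155 0 0 0 0;1 -0.009 0.158 0 0 0 0;1 -0.009 0.158 0 0 0 0;1 -0.009 0.158 0 0 0 0",
)

```text
time_s: 16.1
eef_pos: [0.5969, -0.1789, 0.193]
eef_rot: [-0.0, 0.993, 0.114, -0.0]
wrist_force: [0.2, 0.7, -4.1]
opening: 0.215
grasp_force: 59.2
```

Run:
```python
from h import *
to(.5694,-.1935,.1404,13.05); print(ctrl.get_obs()["opening"],ctrl.get_obs()["wrist_force"])
c=cam("wrist"); save(c,"w7.png"); np.savez("w7.npz",**{k:c[k] for k in("img","z_map","T","K","D")})
P=cloud(c);Z=P[:,:,2];hsv=cv2.cvtColor(c["img"],cv2.COLOR_RGB2HSV)
m=(hsv[:,:,0]>15)&(hsv[:,:,0]<32)&(hsv[:,:,1]>150)&(c["z_map"]>0);p=P[m];z=np.median(p[:,2]);p=p[abs(p[:,2]-z)<.012]
A=np.c_[p[:,:2]-p[:,:2].mean(0),np.ones(len(p))]; print("cover z",z,"slope",np.linalg.lstsq(A,p[:,2],rcond=None)[0], cv2.minAreaRect(p[:,:2].astype(np.float32)*1000))
```

```text
eef [ 0.5969 -0.1789  0.193 ] yaw 13.09 shift [-0.0301  0.0081  0.0526] turn z 0.04
0.21480351335140588 [ 0.2291305   0.69104317 -4.09469475]
cover z 0.13068680649960188 slope [-0.00516414  0.00044144  0.13065899] ((596.3516845703125, -177.46478271484375), (168.69578552246094, 133.66607666015625), 13.098828315734863)
```

View pics/w7.png

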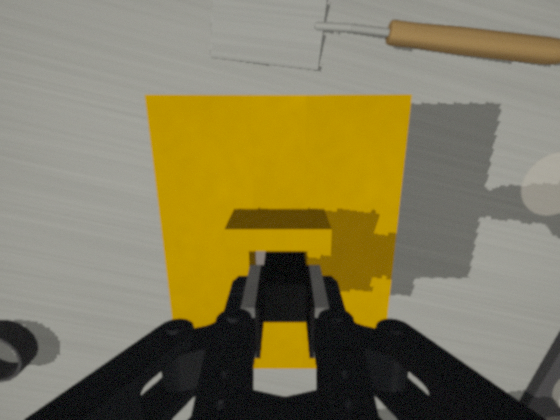

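The wrist view shows the lids held level and square to the tin, with the cover's far edge at row 95 and its centre 31 mm beyond the tin's. I'll correct and begin lowering.

Request:
servo_tool(
  series="1 -0.01 0.003 0 0 0 0;1 -0.022 0.006 0 0 0 0;1 -0.030 0.0085 0 0 0 0;1 -0.030 0.0085 0 0 0 0;1 -0.030 0.0085 0.01 0 0 0;1 -0.030 0.0085 0.02 0 0 0;1 -0.030 0.0085 0.03 0 0 0;1 -0.030 0.0085 0.036 0 0 0;1 -0.030 0.0085 0.036 0 0 0;1 -0.030 0.0085 0.036 0 0 0;1 -0.030 0.0085 0.036 0 0 0",
)

```text
time_s: 17.07
eef_pos: [0.57, -0.195, 0.1573]
eef_rot: [0.0, 0.994, 0.114, 0.0]
wrist_force: [0.5, -0.2, -3.0]
opening: 0.216
grasp_force: 59.2
```

Run:
```python
from h import *
to(.5694,-.194,.1404,13.05)
```

```text
eef [ 0.57   -0.195   0.1573] yaw 13.07 shift [-0.0004 -0.0011  0.0169] turn z 0.02
```

Request:
servo_tool(
  series="1 -0.0005 -0.001 0.003 0 0 0;1 -0.0005 -0.001 0.006 0 0 0;1 -0.0005 -0.001 0.009 0 0 0;1 -0.0005 -0.001 0.011 0 0 0;1 -0.0005 -0.001 0.013 0 0 0;1 -0.0005 -0.001 0.0145 0 0 0;1 -0.0005 -0.001 0.0145 0 0 0;1 -0.0005 -0.001 0.0145 0 0 0",
)

```text
time_s: 17.73
eef_pos: [0.569, -0.1942, 0.1427]
eef_rot: [-0.0, 0.994, 0.114, -0.0]
wrist_force: [0.3, -0.1, -4.0]
opening: 0.214
grasp_force: 59.2
```

Request:
servo_tool(
  series="1 0 0 0.001 0 0 0;1 0 0 0.002 0 0 0;1 0 0 0.003 0 0 0;1 0 0 0.003 0 0 0;1 0 0 0.003 0 0 0",
)

```text
time_s: 18.15
eef_pos: [0.5692, -0.1942, 0.1404]
eef_rot: [0.0, 0.994, 0.114, 0.0]
wrist_force: [-3.1, 0.0, 2.0]
opening: 0.218
grasp_force: 59.9
```

Request:
servo_tool(
  series="0.1 0 0 0.003 0 0 0;0.1 0 0 0.003 0 0 0;0.1 0 0 0.003 0 0 0;0.1 0 0 0.003 0 0 0;-0.6 0 0 -0.01 0 0 0;-0.6 0 0 -0.03 0 0 0;-0.6 0 0 -0.06 0 0 0;-0.6 -0.05 0 -0.08 0 0 0;-0.6 -0.06 0 -0.08 0 0 0;-0.6 -0.06 0 -0.08 0 0 0;-0.6 -0.06 0 -0.08 0 0 0",
)

```text
time_s: 19.07
eef_pos: [0.5106, -0.2083, 0.2216]
eef_rot: [0.001, 0.994, 0.113, 0.001]
wrist_force: [0.3, 0.7, 0.4]
opening: 0.8
grasp_force: 0.0
```

Run:
```python
from h import *
c=cam("wrist"); P=cloud(c); Z=P[:,:,2]; hsv=cv2.cvtColor(c["img"],cv2.COLOR_RGB2HSV); H,S,V=[hsv[:,:,i].astype(int) for i in range(3)]
r=np.hypot(P[:,:,0]-.5694,P[:,:,1]+.194); ok=c["z_map"]>0
for n,m in(("knob",ok&(r<.03)&(Z>.125)&(Z<.14)),("collar",ok&(r<.045)&(Z>.1)&(Z<.118)&(S>100)),("cover",ok&(r<.11)&(Z>.068)&(Z<.086)&(S>100))):
    p=P[m]; A=np.c_[p[:,:2]-p[:,:2].mean(0),np.ones(len(p))]; print(n,len(p),np.linalg.lstsq(A,p[:,2],rcond=None)[0].round(4),cv2.minAreaRect(p[:,:2].astype(np.float32)*1000))
to(.5694,-.194,.108,13.05); save(c,"w8.png")
```

```text
knob 1145 [-0.0318 -0.0106  0.1318] ((569.4990844726562, -196.02871704101562), (19.83070945739746, 20.00836944580078), 13.158585548400879)
collar 4113 [ 0.0033 -0.0026  0.1099] ((569.4502563476562, -192.7310028076172), (49.60251998901367, 50.11819076538086), 12.910117149353027)
cover 36478 [0.0007 0.0003 0.078 ] ((569.2100219726562, -192.67758178710938), (169.54446411132812, 133.4770965576172), 13.086544036865234)
eef [ 0.511  -0.208   0.2209] yaw 13.01 shift [ 0.0599 -0.0006  0.113 ] turn z -0.04
```

View pics/w8.png

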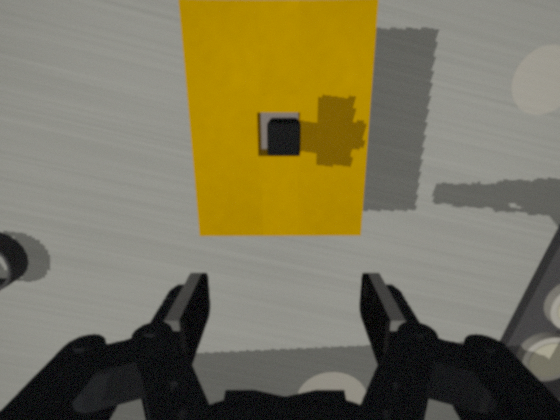

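The lids are seated: knob top at 132 mm, collar top at 110 mm and cover at 78 mm, all level. In the image the knob sits right of centre in the collar hole at (284,137). Now I'll grip the collar.

Request:
servo_tool(
  series="-0.7 0.03 -0.002 0 0 0 0;-0.7 0.06 -0.002 0 0 0 0;-0.7 0.06 -0.002 0.02 0 0 0;-0.7 0.06 -0.002 0.05 0 0 0;-0.7 0.06 -0.002 0.08 0 0 0;-0.7 0.06 -0.002 0.1 0 0 0;-0.7 0.06 -0.002 0.11 0 0 0;-0.7 0.06 -0.002 0.112 0 0 0;-0.7 0.06 -0.002 0.112 0 0 0;-0.7 0.06 -0.002 0.112 0 0 0",
)

```text
time_s: 19.95
eef_pos: [0.5698, -0.1926, 0.1092]
eef_rot: [0.001, 0.994, 0.114, 0.001]
wrist_force: [-0.6, 0.6, -0.4]
opening: 0.852
grasp_force: 0.0
```

Run:
```python
from h import *
to(.5694,-.1927,.108,13.05)
```

```text
eef [ 0.5698 -0.1926  0.1092] yaw 13.07 shift [-0.0004 -0.      0.0012] turn z 0.02
```

Request:
servo_tool(
  series="1 0 0 0 0 0 0;1 0 0 0 0 0 0;1 0 0 0 0 0 0;1 0 0 0 0 0 0;1 0 0 0 0 0 0;1 0 0.001 -0.002 0 0 0;1 0 0.003 -0.004 0 0 0;1 0 0.003 -0.006 0 0 0;1 0 0.003 -0.006 0 0 0",
)

```text
time_s: 20.7
eef_pos: [0.5693, -0.1953, 0.1141]
eef_rot: [0.0, 0.994, 0.114, 0.0]
wrist_force: [0.0, 0.3, -1.5]
opening: 0.573
grasp_force: 62.9
```

Run:
```python
from h import *
to(.5695,-.196,.19,13.05)
c=cam("wrist"); P=cloud(c); Z=P[:,:,2]; hsv=cv2.cvtColor(c["img"],cv2.COLOR_RGB2HSV)
r=np.hypot(P[:,:,0]-.5694,P[:,:,1]+.194); ok=c["z_map"]>0
p=P[ok&(r<.11)&(Z>.068)&(Z<.095)&(hsv[:,:,1]>100)]; A=np.c_[p[:,:2]-p[:,:2].mean(0),np.ones(len(p))]; print(len(p),np.linalg.lstsq(A,p[:,2],rcond=None)[0].round(4),cv2.minAreaRect(p[:,:2].astype(np.float32)*1000))
p=P[ok&(r<.03)&(Z>.125)&(Z<.14)];print("knob",len(p),p.mean(0))
```

```text
eef [ 0.5693 -0.1953  0.1141] yaw 13.04 shift [ 0.0001  0.0007 -0.0759] turn z -0.01
55964 [-0.0047  0.0002  0.0823] ((570.0308227539062, -196.8179931640625), (166.94500732421875, 133.95965576171875), 13.040767669677734)
knob 4434 [ 0.57176974 -0.19307189  0.13096878]
```

Request:
servo_tool(
  series="1 0 0 -0.005 0 0 0;1 0 0 -0.012 0 0 0;1 0 0 -0.02 0 0 0;1 0 0 -0.03 0 0 0;1 0 0 -0.04 0 0 0;1 0 0 -0.05 0 0 0;1 0 0 -0.06 0 0 0;1 0 0 -0.07 0 0 0;1 0 0 -0.08 0 0 0;1 0 0 -0.086 0 0 0;1 0 0 -0.086 0 0 0;1 0 0 -0.086 0 0 0",
)

```text
time_s: 21.75
eef_pos: [0.5694, -0.1952, 0.2002]
eef_rot: [0.0, 0.994, 0.114, 0.0]
wrist_force: [-1.2, 0.0, -0.6]
opening: 0.574
grasp_force: 62.9
```

Request:
servo_tool(
  series="1 0 0 0 0 0 0;1 0 0 0 0 0 0;1 0 0 0 0 0 0;1 0 0 0 0 0 0",
)

```text
time_s: 22.08
eef_pos: [0.569, -0.195, 0.1992]
eef_rot: [-0.0, 0.994, 0.114, -0.0]
wrist_force: [-0.9, 0.3, -2.1]
opening: 0.572
grasp_force: 62.9
```

Run:
```python
from h import *
o=ctrl.get_obs(); print(o["opening"],o["grasp_force"],abs(o["dq"]).max()); to(.5695,-.196,.2,13)
c=cam("wrist"); P=cloud(c); Z=P[:,:,2]; hsv=cv2.cvtColor(c["img"],cv2.COLOR_RGB2HSV); r=np.hypot(P[:,:,0]-.5694,P[:,:,1]+.194); ok=c["z_map"]>0
p=P[ok&(r<.11)&(Z>.15)&(Z<.18)&(hsv[:,:,1]>100)]; A=np.c_[p[:,:2]-p[:,:2].mean(0),np.ones(len(p))]; print(len(p),np.linalg.lstsq(A,p[:,2],rcond=None)[0].round(4))
s=cam("scene"); Q=cloud(s); cv2.imwrite("pics/s9.png",cv2.resize(s["img"][120:300,60:330],None,fx=2.8,fy=2.8)[:,:,::-1])
h=cv2.cvtColor(s["img"],cv2.COLOR_RGB2HSV); n=np.hypot(Q[:,:,0]-.5694,Q[:,:,1]+.194)<.1; w=Q[n&(h[:,:,1]<60)&(Q[:,:,2]>.06)&(Q[:,:,2]<.09)]
print("white",len(w),np.percentile(w[:,2],[5,50,95])); 
k=Q[n&(h[:,:,2]<50)&(Q[:,:,2]>.1)&(Q[:,:,2]<.138)]; print("knob",len(k),k.max(0) if len(k) else "")
```

```text
0.5717927484550619 62.879791259765625 0.0035683375274729217
eef [ 0.569  -0.195   0.1992] yaw 13.05 shift [ 0.0002  0.0011 -0.0008] turn z 0.05
56948 [-0.0088  0.0002  0.1675]
white 2088 [0.06359122 0.0738867  0.07592374]
knob 0
```

View pics/s9.png

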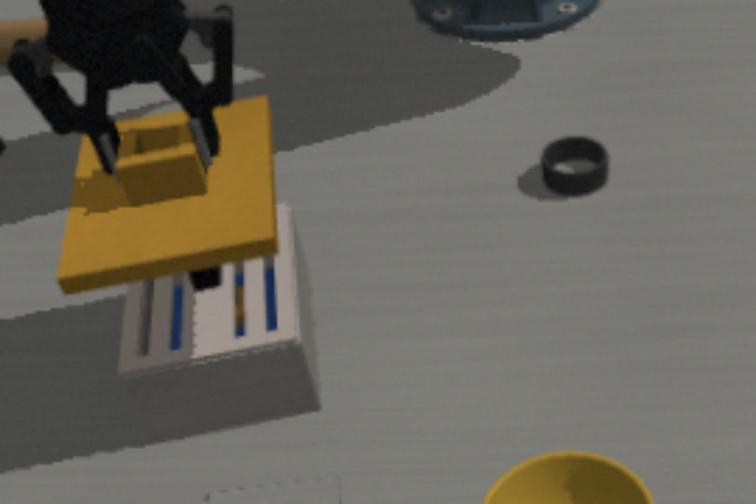

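The scene crop shows the yellow lid held level about 89 mm up. The white inner lid sits flush on the tin (top at 74 mm), with its black knob at (205,280) below the rim.

```bash
python3 -c "
from bench import ctrl
print(ctrl.hand_in())"
```

```text
the job is handed in; nothing more can be done
None
```

The job is handed in, and by my last measurements it met the end conditions: both stamps in their pockets, the inner lid seated on the tin, and the outer lid held level about 89 mm above it at 22 s. The hand-in returned no verdict.

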